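Push the sanitizer's programme lever through its gate to green

TASK

Set the sanitizing cabinet to the green programme: push the selector lever on its top through the H-shaped gate, out of the middle leg, along the cross channel and fully home into the corner slot marked by the green disc. Only push it: do not pull its spring-loaded grip upward, do not run it into a slot of another colour, and leave the battery dispensers, the vent drill and the drying dome where they are.

Things in the scene. Friction and masses are not known exactly. Their poses are not given: they have to be found in the camera images.
- cabinet: white sanitizing cabinet, fixed, 260 (x) by 360 (y) by 140 mm high; origin at the centre of its underside; its x points away from the glass door, its y to the left seen from the door. A grey gate plate 140 (x) by 144 (y) mm, 8 mm thick, lies on its top around point gate_center; a green rocker switch about 12 mm high sits at (105, -150) mm, not part of the job
- gate_center (a point): centre of the gate, on the upper face of the plate, 148 mm above the cart; 65 mm along +y from the cabinet's centre. Axes as the cabinet's. The gate: three legs along the cabinet's x, at y = -48, 0 and +48 mm from here, each reaching x = -32 to +32 mm (lever axis), joined by one cross channel along y at x = 0. Channels are 18 mm wide and the lever's pin 10 mm thick, so the pin has 4 mm play to each side; the corners at the cross channel are rounded by 6 mm
- lever_pin (a point): point on the lever's vertical axis, level with the upper face of the gate plate. The lever does not tilt: it slides upright. Above this point its grip is a white upright cylinder, 28 mm diameter, from 8 mm to 58 mm above the plate, with a black band near its top
- lever_fore (a joint): lever's position along the cabinet's x from the gate centre (m), -0.032 to 0.032, hard stops at the slot ends. At the start anywhere in that range, in the middle leg. Stays where it is left: friction about 2 N
- lever_side (a joint): lever's position along the cabinet's y from the gate centre (m), -0.049 to 0.049, hard stops; 0 at the start (middle leg), +-0.048 in the outer legs. Friction about 2 N
- grip_lift (a joint): how far the grip cylinder is pulled up on its stem against a weak spring (m): 0 down, up to 0.02; pulling it up is not allowed
- disc_green: green disc, 22 mm diameter, 3 mm thick, fixed on the gate plate. It marks one of the four corner slots: it lies beyond the closed end of that slot, in line with it, at (+-54, +-48) mm from point gate_center along the cabinet's x and y; which corner is drawn anew each time. With the lever fully home in this slot its axis is 22 mm from the disc's centre. Origin: centre of the disc's underside, on the plate
- disc_red: red disc, 22 mm diameter, 3 mm thick, fixed on the gate plate. It marks one of the four corner slots: it lies beyond the closed end of that slot, in line with it, at (+-54, +-48) mm from point gate_center along the cabinet's x and y; which corner is drawn anew each time. With the lever fully home in this slot its axis is 22 mm from the disc's centre. Origin: centre of the disc's underside, on the plate
- disc_yellow: yellow disc, 22 mm diameter, 3 mm thick, fixed on the gate plate. It marks one of the four corner slots: it lies beyond the closed end of that slot, in line with it, at (+-54, +-48) mm from point gate_center along the cabinet's x and y; which corner is drawn anew each time. With the lever fully home in this slot its axis is 22 mm from the disc's centre. Origin: centre of the disc's underside, on the plate
- disc_blue: blue disc, 22 mm diameter, 3 mm thick, fixed on the gate plate. It marks one of the four corner slots: it lies beyond the closed end of that slot, in line with it, at (+-54, +-48) mm from point gate_center along the cabinet's x and y; which corner is drawn anew each time. With the lever fully home in this slot its axis is 22 mm from the disc's centre. Origin: centre of the disc's underside, on the plate
- dispenser_top: translucent orange round battery dispenser, 54 mm diameter, 66 mm tall, loose; origin at the centre of its underside. Stands on the cabinet's top, at the -y end, on the door side
- dispenser_cart: translucent orange round battery dispenser, 54 mm diameter, 66 mm tall, loose; origin at the centre of its underside. Stands on the cart, left of the cabinet (+y side)
- vent_drill: blue hand vent drill with steel bit, 16 mm wide, 14 mm high, loose, lying on the cabinet's top at its -y end; body and chuck run along its x from -50 to +50 mm, the thin bit to +80 mm; origin on its underside
- drying_dome: white plastic drying dome with a small knob, 110 mm diameter, 90 mm tall, loose, on the cart right of the cabinet (-y side); origin at the centre of its underside

How it is judged:
By the outcome, as a careful person would: the job done as asked, in the order asked, and still so for the second after the job is handed in, with the robot touching nothing.
It also fails if it takes over 45 s, if anything falls off the work surface, if the arm or the gripper's body presses on something with over 40 N, if the wrist force passes 120 N, or if a joint passes its speed limit or range.

ROBOT

A 6-joint arm with a two-finger parallel gripper is mounted at the origin on the work surface. World frame = base frame: x ahead of the robot, y to its left, z up, the work surface at z = 0. Lengths are in m, angles in degrees, forces in N, time in s.
With the tool pointing down it reaches from about 0.4 to 0.825 m from the base axis. Payload 7 kg.
Tool frame: the origin (TCP) lies midway between the tips of the shut fingers; the grasp point (between the pads) lies 19 mm behind it; z points along the fingers, y is the direction in which the jaws open and shut (so a half turn about z gives the same grasp; the last joint's range is limited). The gripper opens to 88 mm and grips with 3 to 60 N. Pads are 19 mm wide; open, the fingers measure 130 mm over their backs; the gripper's body (78 mm by 193 mm) begins 47 mm behind the grasp point.
Start: joints at [-60.04, 20.546, 0.682, 0, -70.136, -16.507], TCP at [0.157, -0.656, 0.227] pointing down, gripper open.
Joint ranges: [-176.03, 176.03], [-82.01, 121.73], [-58.28, 71.71], [-173.87, 95.51], [-174.79, -0.11], [-173.66, 173.66]. Speed limits (degrees/s): [136.94, 136.94, 172.46, 180, 180, 180].

INTERFACE

Orientations are given as a 3x3 rotation matrix whose columns are the frame's x, y, z axes.
In Python, from rig import robot gives the robot as it stands. Calls block until the motion is done:
- robot.goto(position, orientation): joint-space move of the TCP to a pose.
- robot.servo_line(position, ori=None, speed=0.15): straight line of the TCP; ori=None keeps the orientation; speed is the mean speed in m/s.
- robot.movej(angles): joint-space move.
- robot.move_gripper(opening): opening from 0.0 (shut) to 1.0 (fully open); the grip force is fixed at half the most; returns when the fingers have stopped.
- robot.dwell(seconds).
- robot.ik(position, orientation): joint angles nearest the present ones, or None.
- robot.grab_frame(name): name is "scene" or "top" or "wrist"; returns (picture, depth): 384x512x3 uint8, red, green, blue; 384x512 float32, m along the optical axis (not along the pixel's ray), 0 where there is no reading.
- robot.camera_info(name): a dict with "vfov" (degrees; the focal length in pixels is half the picture's height over the tangent of half this angle, whatever the lens; pixels are square), "cx", "cy" (the principal point, pixels), "view" (4x4, takes a point from world to camera coordinates); the wrist camera has in their place "T_tool_cam" (4x4, takes a point from camera to tool coordinates, whose origin is the TCP and whose axes are the flange's). Camera axes: x right, y down, z forward; pixel columns grow to the right and rows downward; lengths in m; the calibration is good to about 2 mm. A picture is of the moment at which its call begins: read the wrist's pose just before it. camera_info takes no time and is no camera call.
A pose or a line that the arm cannot do raises robot.Unreachable and nothing moves.
- robot.job_done(): hands the job in, once; it reports no verdict.
Readings, each from a call of its own:
- robot.read_t(): time.
- robot.read_qpos(): joint angles.
- robot.read_qvel(): joint speeds.
- robot.read_effort(): joint torques, N m.
- robot.read_position(): TCP position.
- robot.read_tcp_rot(): TCP orientation.
- robot.read_force(): force on the tool from outside, world axes, zero at the start.
- robot.read_ft_torque(): the same for the moment, N m.
- robot.read_grip_width(): opening from 0.0 (shut) to 1.0 (fully open).
Only numpy, scipy, OpenCV 4.12 (cv2) and the standard library are available. Lean on these libraries where they do the work, as an engineer would, in place of code of your own. Each camera call takes 0.05 s, during which the arm holds its last target. There are 200 camera calls.

## Working session

There is one attempt and no reset: what is moved stays moved. The work goes in short steps, each a Python script; the robot and the scene stay as the last script left them, time stands still between calls to the robot, and variables do not carry over. Pictures are saved under pics/ and viewed, about 8 in all and at most 12, crops included, and the job is handed in when it is done.

```bash
mkdir -p pics; ls
python3 - <<'E'
from rig import robot
import cv2,numpy as np
for n in("scene","top"):
    p,d=robot.grab_frame(n); cv2.imwrite(f"pics/{n}0.png",p[...,::-1]); np.savez(f"{n}0.npz",p=p,d=d)
    print(n,robot.camera_info(n))
print(robot.camera_info("wrist"))
a,b=cv2.imread("pics/scene0.png"),cv2.imread("pics/top0.png")
print(robot.read_t(),robot.read_tcp_rot())
E
```

```text
pics
scene {'vfov': 54.79889549333921, 'cx': 254.79121847363055, 'cy': 191.74078346800778, 'view': array([[ 0.83901211,  0.54360226,  0.02356394, -0.41627163],
       [ 0.33309267, -0.4788972 , -0.81222334, -0.07161908],
       [-0.43024174,  0.68931419, -0.58287048,  1.07524835],
       [ 0.        ,  0.        ,  0.        ,  1.        ]])}
top {'vfov': 54.96837691521051, 'cx': 256.18838213375795, 'cy': 190.25436794365612, 'view': array([[ 0.01352471, -0.99918995, -0.03790153,  0.01093879],
       [-0.98843119, -0.00763319, -0.15147776,  0.5275486 ],
       [ 0.15106574,  0.03951174, -0.98773375,  0.84869983],
       [ 0.        ,  0.        ,  0.        ,  1.        ]])}
{'vfov': 62.5796788592881, 'cx': 259.18486252817587, 'cy': 193.86385426052598, 'T_tool_cam': array([[ 6.51903047e-05, -9.68361970e-01, -2.49549777e-01,
         6.60507928e-02],
       [ 9.99999234e-01,  3.71554597e-04, -1.18056241e-03,
        -2.98627753e-04],
       [ 1.23593311e-03, -2.49549509e-01,  9.68361252e-01,
        -1.58527202e-01],
       [ 0.00000000e+00,  0.00000000e+00,  0.00000000e+00,
         1.00000000e+00]])}
0.1 [[-9.72582591e-01 -2.32557238e-01 -4.84112063e-04]
 [-2.32557700e-01  9.72581560e-01  1.42350045e-03]
 [ 1.39793133e-04  1.49705574e-03 -9.99998870e-01]]
```

View pics/top0.png

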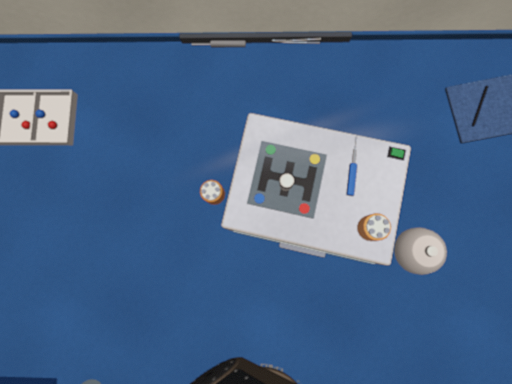

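View pics/scene0.png

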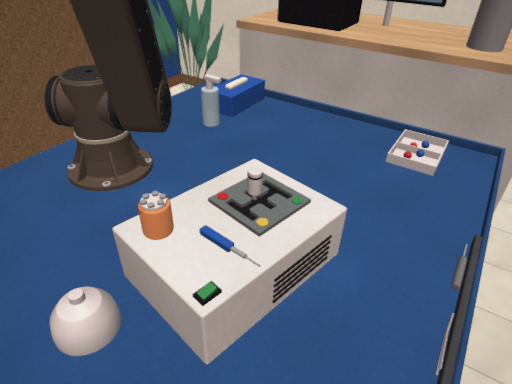

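The top view shows the discs green (270,150), yellow (315,159), blue (259,198) and red (304,209), with the lever top at (287,180). The door is at the bottom, so green is the +x,+y corner. Next I measure them from both views.

```bash
cat > h.py <<'E'
import cv2,numpy as np
from rig import robot
def cam(n):
    c=robot.camera_info(n); f=192/np.tan(np.radians(c['vfov']/2))
    K=np.array([[f,0,c['cx']],[0,f,c['cy']],[0,0,1]])
    if 'view' in c: V=c['view']
    else:
        T=np.eye(4);T[:3,:3]=robot.read_tcp_rot();T[:3,3]=robot.read_position()
        V=np.linalg.inv(T@c['T_tool_cam'])
    return K,V
def ray(K,V,uv):
    d=V[:3,:3].T@np.linalg.solve(K,[*uv,1.]); return -V[:3,:3].T@V[:3,3],d
def plane(K,V,uv,z):
    o,d=ray(K,V,uv); return o+d*(z-o[2])/d[2]
def tri(a,b):
    (K,V,u),(L,W,w)=a,b
    X=cv2.triangulatePoints(K@V[:3],L@W[:3],np.array(u,float).reshape(2,1),np.array(w,float).reshape(2,1))
    return (X[:3]/X[3]).ravel()
HUE=dict(green=(40,85),red=(170,190),yellow=(15,35),blue=(100,125))
def discs(p,guess,r=9):
    h=cv2.cvtColor(p,cv2.COLOR_RGB2HSV); out={}
    for c,(u,v) in guess.items():
        H=h[...,0].astype(int)
        if c=='red': H=np.where(H<10,H+180,H)
        m=((H>=HUE[c][0])&(H<=HUE[c][1])&(h[...,1]>110)&(h[...,2]>70)).astype(np.uint8)
        k=np.zeros_like(m); cv2.circle(k,(int(u),int(v)),r,1,-1); M=cv2.moments(m*k,True)
        out[c]=(M['m10']/M['m00'],M['m01']/M['m00'],M['m00'])
    return out
def fit(P):
    "cabinet frame from discs; P: colour->xyz, slot signs known"
    S=dict(green=(54,48),yellow=(54,-48),blue=(-54,48),red=(-54,-48))
    ks=[k for k in S if k in P]; A=np.array([S[k] for k in ks])/1e3; B=np.array([P[k][:2] for k in ks])
    a,b=A-A.mean(0),B-B.mean(0)
    th=np.arctan2((a[:,0]*b[:,1]-a[:,1]*b[:,0]).sum(),(a*b).sum())
    R=np.array([[np.cos(th),-np.sin(th)],[np.sin(th),np.cos(th)]])
    c=B.mean(0)-R@A.mean(0); return c,th,R,np.abs(B-(A@R.T+c)).max()
E
python3 - <<'E'
from h import *
t=np.load('top0.npz');s=np.load('scene0.npz')
dt=discs(t['p'],dict(green=(270,150),yellow=(315,159),blue=(259,198),red=(304,209)))
ds=discs(s['p'],dict(green=(297,200),yellow=(262,223),red=(223,196)),8)
print(dt,ds)
C,D=cam('top'),cam('scene')
for k in ds: print(k,tri((*C,dt[k][:2]),(*D,ds[k][:2])), plane(*D,ds[k][:2],.151))
P={k:plane(*C,v[:2],.151) for k,v in dt.items()}
print(P); c,th,R,e=fit(P); print('gate',c,np.degrees(th),e)
# lever cap: bright blob in the top view
g=cv2.cvtColor(t['p'],cv2.COLOR_RGB2HSV); m=((g[...,1]<70)&(g[...,2]>130)).astype(np.uint8)
k=np.zeros_like(m);cv2.circle(k,(287,180),11,1,-1);M=cv2.moments(m*k,True);u=(M['m10']/M['m00'],M['m01']/M['m00']);print(u,M['m00'])
L=plane(*C,u,.206);print('lever',L,'in gate mm',R.T@(L[:2]-c)*1e3,'depth',t['d'][180,287])
a=cv2.resize(t['p'][100:280,190:430],None,fx=3,fy=3,interpolation=2);cv2.imwrite('pics/topc.png',a[...,::-1])
E
```

```text
Traceback (most recent call last):
  File "h.py", line 27, in discs
    out[c]=(M['m10']/M['m00'],M['m01']/M['m00'],M['m00'])
            ~~~~~~~~^~~~~~~~~
ZeroDivisionError: float division by zero
```

```bash
sed -i "s/green=(40,85)/green=(38,95)/; s/>110)/>100)/; s/>70))/>60))/; s/blue=(100,125)/blue=(104,125)/" h.py
cat > m.py <<'E'
from h import *
t=np.load('top0.npz');s=np.load('scene0.npz')
for im,pts in ((t,[(270,150),(315,159),(259,198),(304,209),(280,205)]),(s,[(297,200),(262,223),(223,196)])):
    h=cv2.cvtColor(im['p'],cv2.COLOR_RGB2HSV); print([h[v,u].tolist() for u,v in pts])
dt=discs(t['p'],dict(green=(270,150),yellow=(315,159),blue=(259,198),red=(304,209)))
ds=discs(s['p'],dict(green=(297,200),yellow=(262,223),red=(223,196)),8)
print(dt,ds)
C,D=cam('top'),cam('scene')
for k in ds: print(k,tri((*C,dt[k][:2]),(*D,ds[k][:2])), plane(*D,ds[k][:2],.151))
P={k:plane(*C,v[:2],.151) for k,v in dt.items()}
print(P); c,th,R,e=fit(P); print('gate',c,np.degrees(th),e)
g=cv2.cvtColor(t['p'],cv2.COLOR_RGB2HSV); m=((g[...,1]<70)&(g[...,2]>130)).astype(np.uint8)
k=np.zeros_like(m);cv2.circle(k,(287,180),11,1,-1);M=cv2.moments(m*k,True);u=(M['m10']/M['m00'],M['m01']/M['m00']);print(u,M['m00'])
L=plane(*C,u,.206);print('lever',L,'in gate mm',R.T@(L[:2]-c)*1e3,'depth',t['d'][180,287])
E
python3 m.py
```

```text
[[67, 95, 169], [25, 129, 212], [107, 155, 187], [1, 168, 210], [103, 28, 128]]
[[66, 144, 147], [22, 160, 226], [1, 194, 200]]
{'green': (269.75, 152.0, 4.0), 'yellow': (314.31081081081084, 158.82432432432432, 74.0), 'blue': (258.9886363636364, 198.0568181818182, 88.0), 'red': (303.86206896551727, 208.01149425287358, 87.0)} {'green': (296.5263157894737, 199.68421052631578, 57.0), 'yellow': (261.90361445783134, 221.53012048192772, 83.0), 'red': (222.26865671641792, 195.53731343283582, 67.0)}
green [ 0.59648549 -0.0146798   0.14561338] [ 0.60077126 -0.01981106  0.151     ]
yellow [ 0.57914076 -0.11068065  0.14898227] [ 0.58016535 -0.11292005  0.151     ]
red [ 0.47377356 -0.08805971  0.14893855] [ 0.47518978 -0.09055374  0.151     ]
{'green': array([ 0.59339493, -0.01574739,  0.151     ]), 'yellow': array([ 0.57886255, -0.11029526,  0.151     ]), 'blue': array([0.49397273, 0.00602578, 0.151     ]), 'red': array([ 0.47389178, -0.08760716,  0.151     ])}
gate [ 0.5350305  -0.05190601] -11.442641095555175 0.004084821452548626
(286.5, 180.0) 166.0
lever [ 0.5228353  -0.04915597  0.206     ] in gate mm [-12.49837425   0.27601036] depth 0.7207215
```

```bash
sed -i "s/>100)/>75)/" h.py; python3 m.py | tail -5
python3 - <<'E'
from h import *
th=np.radians(-11.4);ex=np.array([np.cos(th),np.sin(th),0]);ey=np.array([-ex[1],ex[0],0])
O=np.c_[-ex,ey,[0,0,-1]]
p=robot.read_position();robot.servo_line([p[0],p[1],.34])
robot.goto([.535,-.052,.34],O);robot.move_gripper(0)
K,V=cam('wrist');p,d=robot.grab_frame('wrist');np.savez('w1.npz',p=p,d=d,K=K,V=V);cv2.imwrite('pics/w1.png',p[...,::-1])
print(robot.read_t(),robot.read_qpos(),robot.read_position(),robot.read_force())
E
```

```text
red [ 0.4737664  -0.08817816  0.14902833] [ 0.47495958 -0.0907052   0.151     ]
{'green': array([ 0.59946152, -0.01658972,  0.151     ]), 'yellow': array([ 0.57938743, -0.1105239 ,  0.151     ]), 'blue': array([0.49417878, 0.00609016, 0.151     ]), 'red': array([ 0.47404776, -0.08761034,  0.151     ])}
gate [ 0.53676887 -0.05215845] -12.161218646594744 0.0002073508150823855
(286.5, 180.0) 166.0
lever [ 0.5228353  -0.04915597  0.206     ] in gate mm [-1.42533980e+01 -1.89231248e-04] depth 0.7207215
5.0083 [ 1.53540509e+01  4.34669461e+00 -5.66716185e+00  1.29975851e-03
 -7.99850438e+01 -1.16753130e+02] [ 0.53500669 -0.05200397  0.34001919] [-0.4049635   0.03877646 -0.14824803]
```

View pics/w1.png

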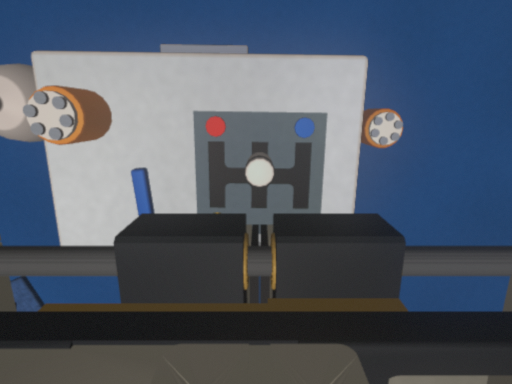

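The wrist view shows red (215,126), blue (304,127) and the lever top (259,172). It also shows the fingers' shape in the foreground. I'll cross-check the fit and get the finger shape from depth.

Run:
```python
from h import *
w=np.load('w1.npz');K,V=w['K'],w['V'];p,d=w['p'],w['d']
D=discs(p,dict(red=(215,126),blue=(304,127)),14);P={k:plane(K,V,v[:2],.151) for k,v in D.items()};print(D,P)
c,th,R,e=fit(P);print('wrist gate',c,np.degrees(th),e)
m=((p.min(2)>150)).astype(np.uint8);k=np.zeros_like(m);cv2.circle(k,(259,172),19,1,-1);M=cv2.moments(m*k,True);u=(M['m10']/M['m00'],M['m01']/M['m00'])
L=plane(K,V,u,.206);c0=np.array([.53677,-.05216]);t=np.radians(-12.16);R0=np.array([[np.cos(t),-np.sin(t)],[np.sin(t),np.cos(t)]])
print(u,M['m00'],L,R.T@(L[:2]-c)*1e3,R0.T@(L[:2]-c0)*1e3)
tt=np.load('top0.npz');g=tt['p'].min(2)
print('tri',tri((K,V,u),(*cam('top'),(286.5,180.))), 'grip',robot.read_grip_width())
T=robot.camera_info('wrist')['T_tool_cam']
for v in (205,216,225,235,250,265,280,300):
  row=[]
  for x in (130,200,240,247,253,260,266,271,280,330,390):
    z=d[v,x]; q=T@[*(np.linalg.solve(K,[x,v,1])*z),1]; row.append(tuple((q[:3]*1e3).round().astype(int).tolist()))
  print(v,row)
```

```text
{'red': (215.0810810810811, 125.94594594594595, 333.0), 'blue': (304.1216617210682, 127.22551928783383, 337.0)} {'red': array([ 0.47480876, -0.08861657,  0.151     ]), 'blue': array([0.49507727, 0.00511611, 0.151     ])}
wrist gate [ 0.53772315 -0.05316327] -12.201627759326707 4.9337110839930975e-05
(259.1060869565217, 172.01043478260868) 575.0 [ 0.52349089 -0.0500106   0.206     ] [-14.57707298   0.07342381] [-13.43392217  -0.69597042]
tri [ 0.55608382 -0.056918    0.02481101] grip 0.0004977443606505882
205 [(-40, -153, 199), (-38, -69, 191), (-38, -23, 192), (-37, -14, 190), (-40, -8, 200), (-40, 1, 199), (-39, 8, 197), (-38, 13, 191), (-38, 24, 192), (-40, 84, 201), (-81, 214, 339)]
216 [(-53, -154, 198), (38, -17, -74), (38, -5, -74), (-51, -15, 192), (-51, -8, 192), (-52, 1, 193), (-51, 8, 192), (-51, 13, 191), (38, 6, -74), (38, 20, -74), (-101, 217, 341)]
225 [(38, -34, -81), (38, -15, -82), (38, -5, -83), (10, -6, -6), (9, -3, -3), (-62, 1, 191), (9, 3, -3), (10, 6, -7), (38, 5, -82), (38, 18, -82), (38, 34, -81)]
235 [(38, -31, -89), (38, -14, -89), (38, -5, -89), (35, -3, -80), (9, -3, -16), (-78, 1, 200), (9, 3, -17), (34, 3, -79), (37, 5, -87), (38, 17, -89), (38, 31, -89)]
250 [(35, -30, -90), (34, -14, -90), (35, -4, -90), (32, -3, -84), (31, -2, -82), (31, 0, -82), (31, 2, -81), (31, 3, -82), (35, 5, -90), (34, 17, -89), (34, 31, -89)]
265 [(31, -31, -91), (30, -14, -89), (31, -5, -89), (29, -3, -87), (27, -2, -83), (28, 0, -84), (28, 2, -84), (27, 3, -83), (31, 5, -90), (31, 17, -90), (31, 31, -89)]
280 [(27, -31, -91), (27, -14, -90), (26, -5, -89), (25, -3, -86), (3, -2, -48), (-219, 1, 340), (2, 3, -46), (22, 3, -82), (27, 5, -90), (27, 17, -90), (27, 32, -89)]
300 [(21, -32, -90), (21, -15, -90), (22, -5, -91), (7, -4, -68), (-7, -3, -46), (-258, 1, 340), (-7, 3, -47), (22, 3, -91), (22, 5, -91), (22, 17, -90), (22, 31, -91)]
```

```bash
cat >> h.py <<'E'
c0=np.array([.5372,-.0527]);t0=np.radians(-12.18);R0=np.array([[np.cos(t0),-np.sin(t0)],[np.sin(t0),np.cos(t0)]])
O=np.c_[-np.r_[R0[:,0],0],np.r_[R0[:,1],0],[0,0,-1.]]
def W(x,y,z): return np.r_[c0+R0@[x/1e3,y/1e3],z/1e3]
def loc():
    p=robot.read_position();return np.r_[R0.T@(p[:2]-c0)*1e3,p[2]*1e3]
def F(): f=robot.read_force();return np.r_[R0.T@f[:2],f[2]]
def snap(cams,tag):
    for n in cams:
        K,V=cam(n);p,d=robot.grab_frame(n);np.savez(f'{n}{tag}.npz',p=p,d=d,K=K,V=V);cv2.imwrite(f'pics/{n}{tag}.png',p[...,::-1])
E
python3 - <<'E'
from h import *
t=np.load('top0.npz');K,V=cam('top');o,d=ray(K,V,(287,180));print('lever top z by depth',(o+d*t['d'][180,287])[2], 'plate',[ (lambda od:(od[0]+od[1]*t['d'][v,u])[2])(ray(K,V,(u,v))) for u,v in ((280,205),(259,198))])
robot.goto(W(-62,0,230),O)
robot.servo_line(W(-62,0,168),speed=.1)
b=F();print('bias',b,loc())
for x in (-44,-41,-39,-37,-35,-32,-28,-24.5):
    robot.servo_line(W(x,0,168),speed=.04);print(x,loc().round(1),(F()-b).round(2),round(robot.read_t(),2))
snap(('top','scene'),'a')
E
python3 -c "
import cv2,numpy as np
a=cv2.imread('pics/topa.png')[90:290,180:430];b=cv2.imread('pics/scenea.png')[120:320,110:360]
cv2.imwrite('pics/a.png',cv2.resize(np.hstack([a,b]),None,fx=1.6,fy=1.6,interpolation=2))"
```

```text
lever top z by depth 0.20748779864598554 plate [np.float64(0.1507386254104346), np.float64(0.15098876017537666)]
bias [ 0.0512499  -0.06995244 -0.0779849 ] [-61.33947865   0.1896909  168.64415741]
-44 [-4.400e+01 -1.000e-01  1.678e+02] [ 0.73  0.08 -0.8 ] 6.94
-41 [-40.9   0.  168. ] [-1.1  -0.6  -0.63] 7.19
-39 [-39.  -0. 168.] [-0.58  0.29  0.41] 7.44
-37 [-3.71e+01 -1.00e-01  1.68e+02] [-1.92  0.25  1.65] 7.69
-35 [-34.9  -0.  167.9] [-1.23  0.81  0.67] 7.94
-32 [-31.7  -0.  168. ] [-1.1  -1.12  0.76] 8.19
-28 [-27.6   0.  168. ] [-0.56  0.13  0.2 ] 8.44
-24.5 [-24.2   0.  168. ] [-0.47 -1.49  0.32] 8.69
```

View pics/a.png

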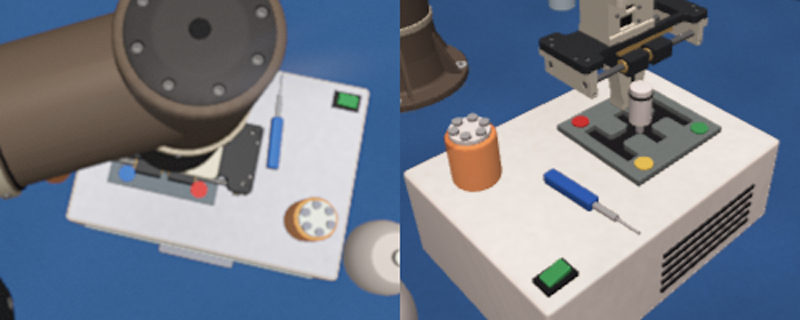

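```bash
cat >> h.py <<'E'
def band(p,near,z=.198,r=14):
    "lever cap in the scene view: white pixels above the black band, centred ray at the cap height"
    K,V=cam('scene');g=p.min(2);k=np.zeros(g.shape,np.uint8);cv2.circle(k,near,r,1,-1)
    m=((g>150)*k).astype(np.uint8);n,l,s,c=cv2.connectedComponentsWithStats(m)
    return [(s[i].tolist(),c[i].round(1).tolist(),(R0.T@(plane(K,V,c[i],.206)[:2]-c0)*1e3).round(1).tolist()) for i in range(1,n) if s[i][4]>8]
E
python3 - <<'E'
from h import *
print(band(np.load('scene0.npz')['p'],(255,176)));print(band(np.load('scenea.npz')['p'],(260,176)))
a=np.load('scene0.npz')['p'][160:205,230:280];b=np.load('scenea.npz')['p'][160:205,230:290]
cv2.imwrite('pics/lv.png',cv2.resize(np.hstack([a,b]),None,fx=6,fy=6,interpolation=0)[...,::-1])
E
```

```text
[([241, 162, 29, 18, 282], [254.2, 169.8], [-15.9, -0.8])]
[([254, 164, 21, 17, 206], [264.2, 172.5], [3.2, 6.4])]
```

View pics/lv.png

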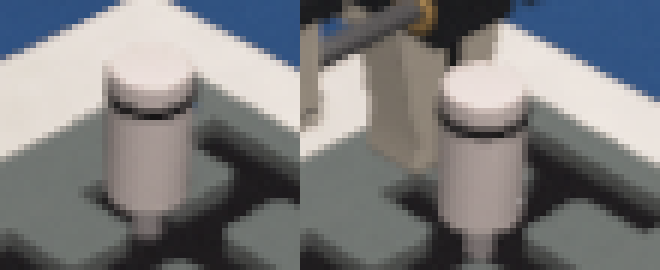

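The crop shows the lever moved about 5 px right and 3.4 px down, roughly 14–16 mm along +x, so it is at the cross channel. Next is the side push.

Run:
```python
from h import *
robot.servo_line(W(-50,0,168),speed=.15);robot.servo_line(W(-50,-55,168),speed=.15);robot.servo_line(W(0,-55,168),speed=.12);robot.dwell(.15)
b=F();print('bias',b,loc(),robot.read_t())
for y in [-40,-36,-32,-28,-24,-21,-18,-12,-4,4,10,13,16,18,20,22,24,25,26,27,28]:
    robot.servo_line(W(0,y,168),speed=.04);f=F()-b;print(y,loc().round(1),f.round(2),round(robot.read_t(),2))
    if f[1]<-6 or abs(f[0])>8: break
snap(('scene',),'b')
p=cv2.imread('pics/sceneb.png')[120:300,150:390];cv2.imwrite('pics/b.png',cv2.resize(p,None,fx=3,fy=3,interpolation=2))
```

```text
bias [-0.04193938  0.05924535  0.24124803] [ -0.74040749 -54.95852963 168.03777083] 10.3417
-40 [ -0.  -39.7 168. ] [ 0.05  0.56 -0.45] 10.87
-36 [  0.  -35.8 167.9] [ 0.61 -0.35  0.41] 11.12
-32 [-1.000e-01 -3.200e+01  1.679e+02] [-0.83 -0.54  0.2 ] 11.37
-28 [-1.00e-01 -2.79e+01  1.68e+02] [-0.05 -1.5  -0.79] 11.62
-24 [ -0.  -23.8 167.9] [-0.53 -1.56 -1.13] 11.87
-21 [ -0.  -20.8 168. ] [ 0.34 -1.15 -0.06] 12.12
-18 [ -0.  -17.8 168. ] [-0.95 -0.26 -0.88] 12.37
-12 [  0.  -11.6 168. ] [-0.65 -0.71 -0.71] 12.67
-4 [  0.   -3.6 168. ] [-0.5  -0.4  -1.05] 13.02
4 [  0.    4.4 168. ] [-0.86 -0.68 -0.13] 13.37
10 [  0.   10.3 168. ] [-0.01 -1.34 -1.13] 13.67
13 [  0.   13.2 168. ] [-0.79 -1.69  0.19] 13.92
16 [ -0.  16. 168.] [ 0.09 -1.98 -0.16] 14.17
18 [ -0.2  17.  168.1] [ 0.27 -7.45  0.57] 14.42
```

View pics/b.png

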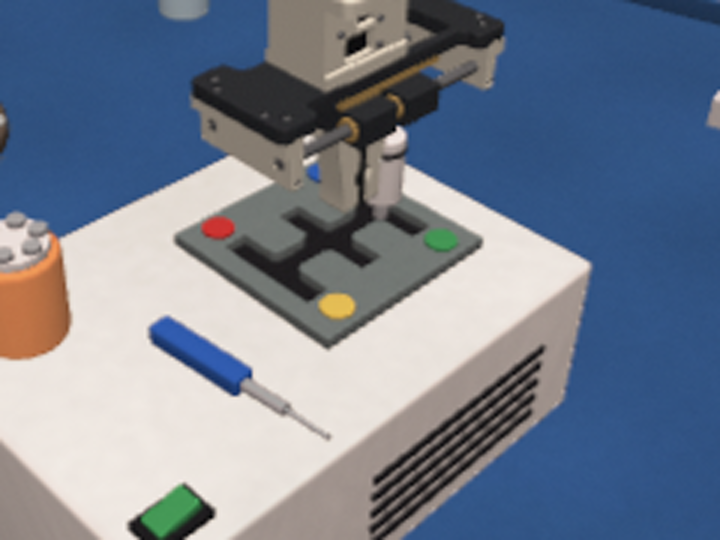

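The lever is at the side stop in the green/blue leg: the pin is at crop (380,213), level with the cross channel. Next I push +x into the green slot.

Run:
```python
from h import *
robot.servo_line(W(0,0,168),speed=.12);robot.servo_line(W(-52,0,168),speed=.15);robot.servo_line(W(-52,48,168),speed=.15);robot.dwell(.15)
b=F();print('bias',b,loc(),robot.read_t())
for x in [-32,-26,-22,-18,-12,-6,0,4,6,8,9,10,11,12,13]:
    robot.servo_line(W(x,48,168),speed=.04);f=F()-b;print(x,loc().round(1),f.round(2),round(robot.read_t(),2))
    if f[0]<-8 or abs(f[1])>10: break
robot.dwell(.2);print(loc(),F()-b)
robot.servo_line(W(-30,48,168),speed=.12)
robot.servo_line(W(-60,48,260),speed=.15);p=W(-60,48,340)
robot.goto([.35,.35,.35],O)
snap(('scene','top'),'c');print(robot.read_t())
a=cv2.imread('pics/topc.png')[90:270,180:420];s=cv2.imread('pics/scenec.png')[120:300,150:390]
cv2.imwrite('pics/c.png',cv2.resize(np.vstack([a,s]),None,fx=1.65,fy=1.65,interpolation=2))
```

```text
bias [-0.22311644  0.65578272  0.47403597] [-51.94811023  47.6034523  167.82180215] 15.8833
-32 [-32.   47.9 167.8] [ 0.58 -0.96 -0.82] 16.53
-26 [-25.8  48.  168. ] [ 0.67 -0.46 -0.44] 16.83
-22 [-22.   47.9 167.9] [-0.37 -0.12 -0.35] 17.08
-18 [-17.8  48.  167.9] [-1.28 -0.59 -0.71] 17.33
-12 [-11.6  48.  167.9] [-0.04 -0.78 -0.52] 17.63
-6 [ -5.5  48.1 168. ] [ 0.06 -1.56 -1.04] 17.93
0 [  0.5  48.1 168. ] [-0.39 -0.91 -0.84] 18.23
4 [  4.3  48.  168. ] [-1.07 -1.26  0.5 ] 18.48
6 [  6.1  48.  168. ] [ 0.09 -0.98 -0.7 ] 18.73
8 [  7.7  48.  167.9] [-4.16  0.04  1.12] 18.98
9 [  8.   47.9 167.8] [-6.64  0.22  2.3 ] 19.23
10 [  8.3  47.8 167.7] [-9.92  0.8   4.32] 19.48
[  8.33931793  47.76478314 167.7614511 ] [-10.06085673   1.2536788    4.25297419]
22.475
```

View pics/c.png

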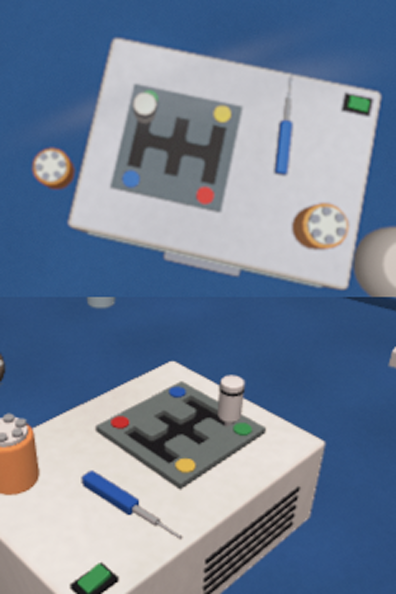

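The lever stands in the green slot beside the disc, at crop (145,104) in the top view, and nothing else has moved. I'll do one numeric check, then hand in.

Run:
```python
from h import *
t=np.load('topc.npz');g=cv2.cvtColor(t['p'],cv2.COLOR_RGB2HSV);m=((g[...,1]<70)&(g[...,2]>130)).astype(np.uint8)
k=np.zeros_like(m);cv2.circle(k,(268,153),11,1,-1);M=cv2.moments(m*k,True);u=(M['m10']/M['m00'],M['m01']/M['m00'])
L=plane(*cam('top'),u,.206);x=R0.T@(L[:2]-[.53677,-.05216])*1e3;print(u,M['m00'],x)
if np.abs(x-[32,48]).max()<3.5: robot.job_done();print('done',robot.read_t())
```

```text
(267.90526315789475, 151.32631578947368) 285.0 [34.23776463 48.18752072]
the job is handed in; nothing more can be done
the job is handed in; nothing more can be done
```

The lever is in the green slot (the +x,+y corner), and I have handed the job in. With the shut fingers I pushed it out of the middle leg, then along the cross channel to the side stop. Last I pushed it +x into the slot until it met the end stop with about 10 N. I never gripped or lifted it.

**Final checks:**
- **Finger position:** the tool stopped at x = 8.3 mm, which puts the lever at about 32 mm, matching the slot's hard stop.
- **Top camera:** the lever reads (34.2, 48.2) mm against a nominal (32, 48). The 2 mm excess in x is probably the white mask, which caught more pixels than in the first picture (285 against 166). I did not resolve it further.
- **Other objects:** both dispensers, the drill and the dome looked untouched in the last pictures.
- **Time and force:** the clock read 22.5 s at the last check before handing in. The largest force reading was about 11 N.

Triangulating the lever top from the wrist and top views failed because the two lines of sight were nearly parallel. I used the depth reading instead (207 mm), which agrees with the given 206 mm.

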